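# Lock the herb-drawer cabinet with drop bolt and sprung key

## Robot

A 6-joint arm with a two-finger parallel gripper is mounted at the origin on the work surface. World frame = base frame: x ahead of the robot, y to its left, z up, the work surface at z = 0. Lengths are in mm, angles in rad, forces in N, time in s.
With the tool pointing down it reaches from about 325 to 775 mm from the base axis. Payload 5.5 kg.
Tool frame: the origin (TCP) lies midway between the tips of the shut fingers; the grasp point (between the pads) lies 19 mm behind it (manip.grip_depth is the distance from the TCP to the grasp point, in mm); z points along the fingers, y is the direction in which the jaws open and shut (so a half turn about z gives the same grasp; the last joint's range is limited). The gripper opens to 85 mm and grips with 20 to 120 N. Pads are 22 mm wide; open, the fingers measure 114 mm over their backs; the gripper's body (76 mm by 85 mm) begins 54 mm behind the grasp point. The pads swing forward as they close: fully open they stand 13 mm farther back than shut.
Start: joints at [-1.326, 0.091, 1.231, -0, 1.82, -0.057], TCP at [178.343, -572.896, 231.275] pointing down, gripper open.
Joint ranges: [-2.87, 2.87], [-0.86, 2.18], [0.17, 2.46], [-1.51, 4.65], [0.06, 2.69], [-2.65, 2.65]. Speed limits (rad/s): [2.57, 2.57, 3.01, 3.14, 3.14, 3.14].

## Interface

Orientations are given as [roll, pitch, yaw] about the fixed x, y, z axes, in that order (R = Rz(yaw) Ry(pitch) Rx(roll)).
In Python, from plant import manip, viewer gives the robot as it stands. The module is installed in compiled form; this text tells all that it offers.
- The arm moves only by the shell command python3 -m pendant 'ROWS' [FORCE]. ROWS is text: rows parted by semicolons, each of 7 numbers parted by spaces: the opening in per cent of the stroke, from 0 (shut) to 100 (fully open), then the shift along the world's x, y, z as a fraction of full scale, then the turn, a rotation vector about the world's x, y, z as a fraction of full scale. A call has 1 to 20 rows; each row is the pose to reach, as a shift and turn from the pose commanded when the call began; what a row does not reach only later rows make up. Full scale, the value 1, is 0.15 m for a shift and 30 degrees for a turn. A row lasts 1/8 s, in which the tool goes at most 62.5 mm and 10.7 degrees, less where a joint would pass 70% of its speed; a pose out of reach is approached as far as the arm can. A call with a number of a shift or a turn outside -1 to 1 is refused whole. A call with a gripper value outside its range is refused whole. The fingers move at their own pace and stop on an object; FORCE is the grip in N (left out, the last holds). Time passes only in rows, so rows that repeat a pose let the fingers close. It gives the time, the measured TCP pose, the force and the opening at its end, in the units of the state.
- manip.get_state(): the state, without advancing time (a new reading comes with each control period).
- viewer.get_image(name): name is "scene" or "top"; returns (picture, depth): 420x560x3 uint8, blue, green, red; 420x560 float32, mm along the optical axis (not along the pixel's ray), 0 where there is no reading.
- viewer.get_calibration(name): a dict with "fovy" (degrees; the focal length in pixels is half the picture's height over the tangent of half this angle, whatever the lens; pixels are square), "cx", "cy" (the principal point, pixels), "xyz" and "attitude" of the camera in the world. Camera axes: x right, y down, z forward; pixel columns grow to the right and rows downward; lengths in mm; the calibration is good to about 2 mm. A picture is of the moment at which its call begins. get_calibration takes no time and is no camera call.
- manip.close_job(): hands the job in, once; it reports no verdict.
The state is a dict: "time": time; "qpos": joint angles; "qvel": joint speeds; "joint_efforts": joint torques, N m; "ee_pos": TCP position; "ee_rot": TCP orientation; "contact_force": force on the tool from outside, world axes, zero at the start; "moment": the same for the moment, N m; "width": finger opening in mm.
Only numpy, scipy, OpenCV 4.12 (cv2) and the standard library are available. Lean on these libraries where they do the work, as an engineer would, in place of code of your own. Each camera call takes 0.05 s, during which the arm holds its last target. There are 200 camera calls.

## Task

Lock up the low drawer cabinet on the counter: with the mallet held by its handle, knock the stiff bolt on the cabinet's top fully down, flush with its collar, and put the mallet back down on the counter. Then take the round-headed key from the key stand, work it all the way into the lock past the sticky pins and turn it a full quarter turn clockwise (seen from above) against its spring. Finish still gripping the key, holding it turned; do not touch the bolt with the fingers, and leave the other key and everything else where they are.

Things in the scene. Friction and masses are not known exactly. Their poses are not given: they have to be found in the camera images.
- cabinet: Low oak drawer cabinet with white drawer fronts, 200 mm deep (x) by 260 mm wide (y), flat top 100 mm above the counter, fixed to it (its place and yaw vary). Origin: centre of the underside; -x is its drawer front, z up. On its top: the bolt at y = +65 mm and the lock at y = -65 mm (both at x = 0), nothing else.
- keyhole (a point): Centre of the keyhole's mouth, top of the lock's square steel plate (50 x 50 mm), 3 mm above the cabinet's top. Axes as the cabinet's: the slot runs along x, 20.5 mm long by 8.5 mm wide, its rim chamfered 3 mm outward. The hole goes 27 mm straight down: 8 mm of fixed plate, then the turning plug, whose slot is 21 by 9 mm.
- keyhole_bottom (a point): Floor of the keyhole, 27 mm below its mouth. Two sticky sprung round-ended pins, 14.5 and 20.5 mm below the mouth, stand into the plug's slot from either side: the key must be pushed past them (5 to 15 N; small sideways wiggles free a stuck one). The key can turn only with its blade wholly below the plate, its tip within about 2 mm of the floor.
- plug (a joint): Angle of the lock's plug (rad): 0 at rest with its slot along the cabinet's x, growing clockwise seen from above to a stop at 1.57. A spring (0.13 N m at the stop) turns it back when the key is let go. The key has about 0.15 rad of play in the plug's slot.
- bolt_collar (a point): Centre of the top of the bolt's steel collar on the cabinet (34 mm across, 18 mm bore, top 6 mm above the cabinet's top). z up.
- bolt_top (a point): Centre of the flat top of the drop bolt, a steel pin 16 mm across that moves straight down with it. It starts up to 14 mm above the collar.
- bolt (a joint): How far the bolt has been driven down (m): 0 fully up, 0.014 fully down, its top then flush with the collar. Stiff: it takes 5 to 8 N and stays where it is left.
- mallet_grip (a point): Where to grip the mallet: centre of its handle, 55 mm from the head's axis. Axes as the mallet's: x from the handle to the head, z along the head's axis (up at the start). Handle: wood, 22 x 22 mm, level, 135 mm long from 25 mm to 160 mm behind the head's axis, its centre line 38 mm above the counter.
- mallet_head (a point): Centre of the mallet's head, a wooden drum on end with rubber faces, 54 mm across and 76 mm tall, standing on its lower face at the start. The mallet weighs about 0.3 kg.
- mallet_face (a point): Centre of the lower striking face of the mallet, 38 mm below the head's centre and the handle's centre line.
- key_stand: Fixed wooden block 130 mm (x) by 50 mm (y) by 36 mm tall, with two slots along its x at x = +36 and -36 mm, 28 mm deep, in which the two keys stand upright. Origin: centre of the underside. Which key is in which slot varies.
- round_key_bow (a point): Centre of the round head of the lock's key: an upright steel disc 32 mm across, 9 mm thick, above the stem. Axes as the key's: z up the stem, x along the blade's width, y across the thickness (grip across y). It lies 56 mm above the tip, 64 mm above the counter in the stand, 29 mm above the keyhole's mouth when home. Either way round fits. 60 g.
- round_key_tip (a point): Centre of the lower end of the round-headed key. Blade: 18 mm wide (x), 6 mm thick (y), 16 mm tall, its last 4 mm narrowed to 15 x 3 mm; above it a round stem 6 mm across, 24 mm up to the disc.
- square_key_bow (a point): Centre of the rectangular head (30 x 32 mm, 9 mm thick) of the other key, which is not for this lock. Otherwise alike. Leave it in the stand.
- bowl_mid (a point): Centre of a loose steel bowl, 150 mm across, 60 mm tall; leave it alone.
- jar_mid (a point): Centre of a loose amber jar with a white cap, 64 mm across, 85 mm tall; leave it alone.
- cake_mid (a point): Centre of a loose paper-wrapped round tea cake, 144 mm across, 26 mm thick; leave it alone.
- tape_mid (a point): Centre of a loose roll of white tape lying flat, 60 mm across, 20 mm tall; leave it alone.
- carton_mid (a point): Centre of a loose small cardboard carton, 45 x 70 x 55 mm; leave it alone.
- calc_mid (a point): Centre of a loose blue pocket calculator, 80 x 130 x 14 mm; leave it alone.

How it is judged (in metres and radians):
On the way, in this order (a step that is already met when the one before it is completed fails the run):
1. the mallet is held in the gripper, lifted off the counter (contact force between the fingers and mallet above 1 N and height (world z) of mallet_face above 0.05 m), for 0.1 s.
2. the bolt has been driven down flush (within 2.5 mm) with the mallet in hand (value of joint bolt above 0.0115 m and contact force between the fingers and mallet above 1 N), for 0.02 s.
3. the mallet is back on the counter, let go (contact force between the fingers and mallet below 0.3 N and height (world z) of mallet_head below 0.05 m and linear speed of mallet below 0.05 m/s), for 0.1 s.
4. the round-headed key is home in the lock (tip at least 23.5 mm down the keyhole) (z of round_key_tip in the frame of keyhole below -0.0235 m and horizontal distance between round_key_tip and keyhole below 0.005 m and angle between round_key_bow's own z axis and vertical below 0.15 rad and value of joint plug below 0.8 rad), for 0.05 s.
5. the held key has turned the lock a quarter (z of round_key_tip in the frame of keyhole below -0.0235 m and horizontal distance between round_key_tip and keyhole below 0.005 m and angle between round_key_bow's own z axis and vertical below 0.15 rad and value of joint plug above 1.35 rad and contact force between the fingers and round_key above 1 N), for 0.2 s.
At the end, for the whole second after the job is handed in: Key still gripped, upright, tip at least 23.5 mm down and within 5 mm of the keyhole's centre; plug held still beyond 1.35 rad; bolt down at least 11.5 of 14 mm; mallet at rest on the counter (head centre below 50 mm), untouched, not leaning on the cabinet (all of step 5 and velocity of joint plug between -0.2 and 0.2 rad/s and value of joint bolt above 0.0115 m and height (world z) of mallet_head below 0.05 m and linear speed of mallet below 0.03 m/s and contact force between the arm and mallet below 0.3 N and contact force between mallet and cabinet below 0.3 N); the arm keeps its last pose, push and grip.
It fails at once if the robot pushes the bolt itself, without the mallet (contact force between the arm and bolt above 1 N).
It fails at once if the other key is shifted by more than 10 mm (distance of square_key_bow from where it was at the start of the episode above 0.01 m).
It fails at once if a bystander is shifted by more than 20 mm (distance of any of bowl_mid, jar_mid, cake_mid, tape_mid, carton_mid, calc_mid from where it was at the start of the episode above 0.02 m).
It also fails if it takes over 72 s, if anything falls off the work surface, if the arm or the gripper's body presses on something with over 40 N, if the wrist force passes 120 N, or if a joint passes its speed limit or range.

## Working session

There is one attempt and no reset: what is moved stays moved. The work goes in short steps, Python scripts to look and compute and a shell command to move; the robot and the scene stay as the last step left them, time stands still between calls to the robot, and variables do not carry over. Pictures are saved under pics/ and viewed, about 8 in all and at most 12, crops included, and the job is handed in when it is done.

```bash
mkdir -p pics
cat > h.py <<'E'
import numpy as np, cv2
from scipy.spatial.transform import Rotation as R
from plant import manip, viewer
def cal(n):
    c=viewer.get_calibration(n); f=210/np.tan(np.radians(c["fovy"])/2)
    a=np.array(c["attitude"]); M=R.from_euler('xyz',a).as_matrix() if a.shape==(3,) else a
    return c,f,M,np.array(c["xyz"],float)
def ray(n,u,v,z):
    c,f,M,p=cal(n); d=M@np.array([(u-c["cx"])/f,(v-c["cy"])/f,1]); return p+d*(z-p[2])/d[2]
def cloud(n,dep):
    c,f,M,p=cal(n); v,u=np.mgrid[:420,:560]
    P=np.stack([(u-c["cx"])/f*dep,(v-c["cy"])/f*dep,dep],-1); return P@M.T+p
E
python3 - <<'E'
from h import *
for n in("top","scene"):
    im,d=viewer.get_image(n); cv2.imwrite(f"pics/{n}0.png",im); np.savez(f"{n}0.npz",im=im,d=d); print(viewer.get_calibration(n))
print(manip.get_state())
E
```

```text
{'fovy': 44.356352089790256, 'cx': 272.949747755482, 'cy': 210.5089223313684, 'xyz': array([ 370.01530109,  -67.56998545, 1520.93791377]), 'attitude': array([-3.01492417,  0.02042676, -1.59477542])}
{'fovy': 57.34551639354999, 'cx': 281.7041709057126, 'cy': 216.35392279831981, 'xyz': array([1128.71257995,  124.28232572,  803.92566972]), 'attitude': array([-2.46868145, -0.0180201 ,  1.89530436])}
{'time': 0.1, 'qpos': array([-1.32571935e+00,  9.17861677e-02,  1.23179002e+00,  4.34849628e-06,
        1.81982930e+00, -5.66909639e-02]), 'qvel': array([ 0.00100723, -0.0021598 , -0.00135747,  0.00096282, -0.00100951,
       -0.00052417]), 'joint_efforts': array([ 3.35851379e-03, -4.60217178e+01, -4.19220436e+01, -3.35012999e-05,
        1.06254968e-02, -1.02472220e-05]), 'ee_pos': array([ 178.26458567, -572.62412117,  230.2485386 ]), 'ee_rot': array([-3.13978297e+00, -1.06925666e-04,  3.01768910e-01]), 'contact_force': array([0.52422268, 0.41962573, 0.09193065]), 'moment': array([ 0.056479  , -0.04712177,  0.00801919]), 'width': 85.41456390343217}
```

View pics/top0.png

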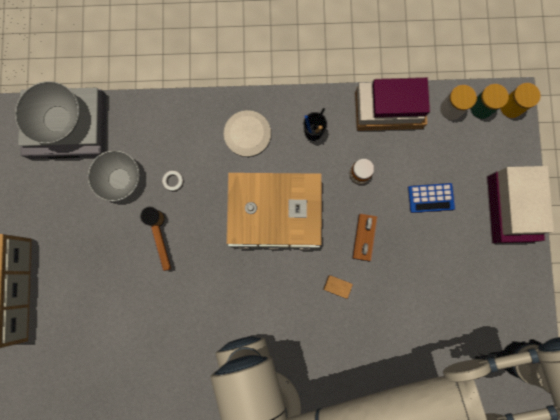

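View pics/scene0.png

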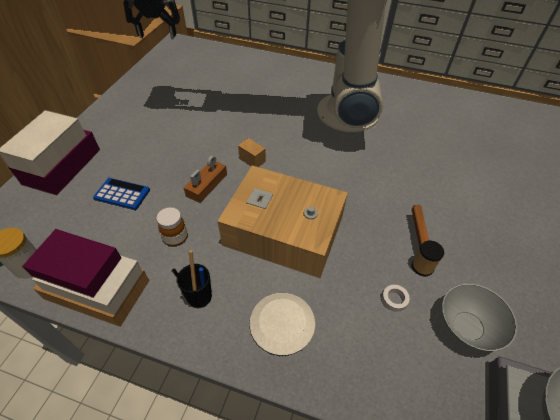

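The top view shows the mallet head at about (152,216) with its handle running to (166,268). The cabinet is centred near (275,210), with the bolt at (251,208) and the lock at (297,208). The key stand runs (370,217)–(361,259), and the carton is at (338,287). Next I'll measure these and zoom in on the keys.

Run:
```python
from h import *
S={n:np.load(n+"0.npz") for n in("top","scene")}
C={n:cloud(n,S[n]["d"]) for n in S}
t=C["top"]; im=S["top"]["im"]
print("table z",[np.median(t[300:330,100:180,2]),np.median(C["scene"][150:160,300:330,2])])
def rect(n,mask,lab):
    P=C[n][mask][:,:2].astype(np.float32); (c,s,a)=cv2.minAreaRect(P); print(lab,n,mask.sum(),c,s,a, 'z',np.median(C[n][mask][:,2])); return P
for n in S:
    c=C[n]; z=c[...,2]; x=c[...,0]; y=c[...,1]
    # cabinet top
    m=(z>92)&(z<104); k,l,st,_=cv2.connectedComponentsWithStats(m.astype(np.uint8)); 
    i=1+np.argmax([s[4] if True else 0 for s in st[1:]]) 
    for i in np.argsort(-st[1:,4])[:3]+1: rect(n,cv2.erode((l==i).astype(np.uint8),np.ones((2,2)))>0,f"z~98 comp{st[i]}")
    m=(z>25)&(z<45); k,l,st,_=cv2.connectedComponentsWithStats(m.astype(np.uint8))
    for i in np.argsort(-st[1:,4])[:10]+1: rect(n,l==i,f"z~36 comp{st[i]}")
a=cv2.resize(im[200:280,330:400],None,fx=5,fy=5,interpolation=cv2.INTER_CUBIC)
b=cv2.resize(S["scene"]["im"][135:205,175:275],None,fx=4,fy=4,interpolation=cv2.INTER_CUBIC)
c2=cv2.resize(im[190:225,235:315],None,fx=5,fy=5,interpolation=cv2.INTER_CUBIC)
o=np.zeros((580,760,3),np.uint8);o[:400,:350]=a;o[:280,355:755]=b;o[402:577,:400]=c2
cv2.imwrite("pics/z1.png",o)
```

```text
table z [np.float64(0.4561792248468919), np.float64(-3.176948298048046)]
z~98 comp[ 226  173   95   74 5794] top 3774 (556.221435546875, -45.39262390136719) (257.4029846191406, 200.07846069335938) 88.08463287353516 z 99.87460457749125
z~98 comp[359  83  65  38 563] top 304 (857.9200439453125, -387.3206787109375) (176.95046997070312, 106.74907684326172) 89.6662368774414 z 96.16054335882518
z~98 comp[ 27  91  50  50 459] top 174 (845.3952026367188, 587.8405151367188) (122.43244171142578, 132.33287048339844) 54.220497131347656 z 97.43516193075675
z~36 comp[353 214  24  47 705] top 705 (476.6986083984375, -303.2982482910156) (51.306907653808594, 129.92135620117188) 79.44267272949219 z 36.02322033666883
z~36 comp[ 91 153  46  46 503] top 503 (674.8255615234375, 424.20379638671875) (131.4569091796875, 131.70977783203125) 37.55380630493164 z 32.50818442131617
z~36 comp[228 115  37  36 431] top 431 (800.4716796875, 31.423507690429688) (108.61793518066406, 105.23468780517578) 7.224103927612305 z 27.208605932135242
z~36 comp[ 20 237   9 106 363] top 363 (350.8327331542969, 680.7861328125) (299
[... 2348 characters left out ...]
1679688, 234.156982421875) 30.936538696289062 z 34.81640057310102
z~36 comp[  0   5  58  41 370] scene 370 (-79.23329162597656, -1375.122802734375) (22.25241470336914, 347.583251953125) 89.73590850830078 z 34.78767313831827
z~36 comp[493 357   8  63 337] scene 337 (803.5623168945312, 460.7738952636719) (6.520157337188721, 118.1700439453125) 88.98403930664062 z 37.35046612001031
z~36 comp[ 54   0  70  11 304] scene 304 (-322.486572265625, -1266.965087890625) (23.04916000366211, 337.53948974609375) 7.7663469314575195 z 35.039387887979615
z~36 comp[289   0  58  11 219] scene 219 (-708.1681518554688, -304.0980529785156) (277.1827697753906, 28.511417388916016) 86.96760559082031 z 33.5558832122648
```

View pics/z1.png

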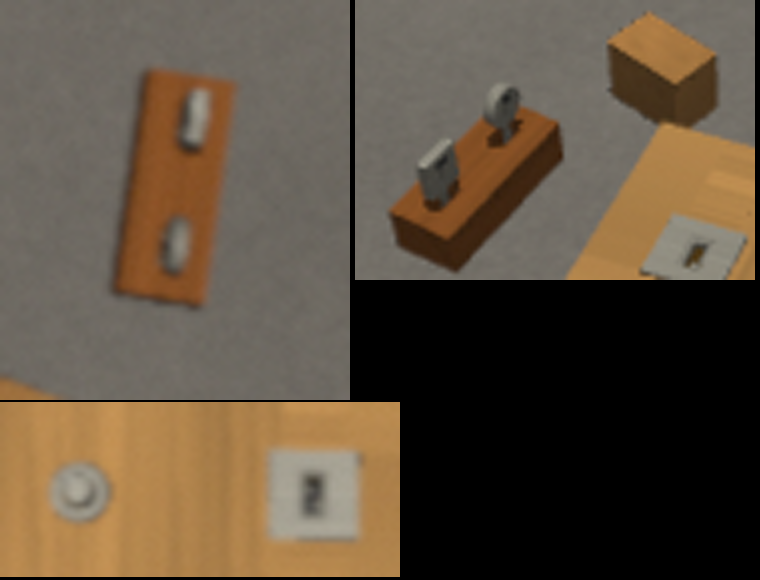

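The zoom shows the round key in the slot nearer the robot, at about (365,249) in the top view. The square key is in the far slot, at about (369,224). Next are precise positions.

Run:
```python
from h import *
S={n:np.load(n+"0.npz") for n in("top","scene")}
C={n:cloud(n,S[n]["d"]) for n in S}
box={"top":(195,222,238,310),"scene":(180,225,240,325)}
for n in S:
    im=S[n]["im"]; hsv=cv2.cvtColor(im,cv2.COLOR_BGR2HSV); c=C[n]; x,y,z=c[...,0],c[...,1],c[...,2]
    r=box[n]; b=np.zeros((420,560),bool); b[r[0]:r[1],r[2]:r[3]]=1
    m=b&(hsv[...,1]<60)
    k,l,st,ce=cv2.connectedComponentsWithStats(m.astype(np.uint8))
    for i in np.argsort(-st[1:,4])[:2]+1:
        cs,_=cv2.findContours((l==i).astype(np.uint8),0,2); h=max(cs,key=cv2.contourArea)
        mm=cv2.moments(cv2.convexHull(h)); u,v=mm["m10"]/mm["m00"],mm["m01"]/mm["m00"]
        q=[ray(n,*p[0],103)[:2] for p in h]; R_=cv2.minAreaRect(np.float32(q))
        print(n,"steel",st[i],"plate@103",ray(n,u,v,103)[:2],"collar@106",ray(n,u,v,106)[:2],R_, "zmax",np.percentile(z[l==i],[50,95,100]))
        ins=(l>=0)
    # dark slot pixels
    mm=b&(hsv[...,2]<90)&(abs(y+110)<20)
    if mm.any():
        vv,uu=np.nonzero(mm); print(n,"slot",mm.sum(),uu.mean(),vv.mean(),ray(n,uu.mean(),vv.mean(),103)[:2])
    # keys
    m=(z>46)&(z<90)&(abs(x-477)<75)&(abs(y+304)<45)
    k,l,st,ce=cv2.connectedComponentsWithStats(m.astype(np.uint8))
    for i in range(1,k):
        if st[i,4]>4: P=c[l==i]; mid=(P.min(0)+P.max(0))/2; print(n,"key",st[i],"mid",mid,"mean",P.mean(0),"max",P.max(0))
    # mallet
    m=(z>40)&(z<56)&(x>400)&(x<570)&(y>240)&(y<370); P=c[m]
    print(n,"handle",cv2.minAreaRect(P[:,:2].astype(np.float32)),np.median(P[:,2]))
    m=(z>66)&(z<90)&(x>500)&(x<620)&(y>250)&(y<390); P=c[m]
    print(n,"head",cv2.minEnclosingCircle(P[:,:2].astype(np.float32)),np.median(P[:,2]),P[:,:2].mean(0))
    for nm,(xx,yy) in dict(carton=(415,-230),jar=(690,-300),tape=(660,260),mallets=(0,0)).items():
        m=(abs(x-xx)<90)&(abs(y-yy)<60)&(z>8)&(abs(y)>200)
        if nm=="carton": m&=(x<445)&(z>40)
        if m.any(): print(n,nm,c[m].min(0).round(),c[m].max(0).round())
```

```text
top steel [289 200  18  17 291] plate@103 [ 556.6979396  -110.57332239] collar@106 [ 556.30296609 -110.48233814] ((556.510498046875, -111.24142456054688), (47.24628829956055, 44.790008544921875), 88.45272064208984) zmax [ 103.29021551  108.17011103 1520.93791377]
top steel [246 203  11  11  91] plate@103 [560.83847242  18.83616125] collar@106 [560.43473859  18.65334758] ((561.3807983398438, 19.25644874572754), (27.822948455810547, 27.549665451049805), 43.54400634765625) zmax [ 107.77432246  121.67429131 1520.93791377]
top slot 10 297.3 207.0 [ 559.28726828 -110.73844135]
top key [365 218   7  12  52] mid [ 511.94479445 -309.9502924    69.0999972 ] mean [ 511.46464739 -308.7136298    74.72960755] max [ 526.89681802 -302.79301974   87.23040476]
top key [362 243   6  12  51] mid [ 441.50750573 -296.41466625   66.76461478] mean [ 440.70738382 -295.08060502   72.7660795 ] max [ 456.92752359 -289.36992153   84.33181916]
top handle ((480.541015625, 288.578857421875), (167.1852264404297, 32.52508544921875), 10.038297653198242) 49.0904591097451
top head ((549.4644775390625, 310.06707763671875
[... 853 characters left out ...]
 -299.61730701   63.05161475] mean [ 445.87217458 -297.7180688    65.2889067 ] max [ 459.75524081 -291.37600626   78.18505604]
scene key [190 170  11  15 105] mid [ 513.7038134  -311.9490338    62.95252597] mean [ 515.82565455 -311.03548161   65.66225596] max [ 529.06137637 -304.54507489   79.54525797]
scene handle ((488.9147033691406, 282.0478820800781), (180.82469177246094, 48.0576057434082), 19.924619674682617) 45.9170593125628
scene head ((551.418701171875, 307.32476806640625), 27.504985809326172) 73.38772094543049 [553.17348549 306.86470567]
scene carton [ 325. -261.   41.] [ 371. -200.   57.]
scene jar [ 641. -332.    8.] [ 702. -270.   86.]
scene tape [570. 224.   8.] [692. 320.  77.]
```

```bash
python3 - <<'E'
from h import *
S={n:np.load(n+"0.npz") for n in("top","scene")}
for n in S:
    c=cloud(n,S[n]["d"]); hsv=cv2.cvtColor(S[n]["im"],cv2.COLOR_BGR2HSV); x,y,z=c[...,0],c[...,1],c[...,2]
    m=(z>42)&(z<54)&(x>380)&(x<518)&(y>240)&(y<370)&(hsv[...,1]>120); P=c[m][:,:2].astype(np.float32)
    vx,vy,x0,y0=cv2.fitLine(P,cv2.DIST_HUBER,0,.1,.1).ravel(); print(n,m.sum(),np.degrees(np.arctan(vy/vx)),"y at 497",y0+(497-x0)*vy/vx,"y at 550",y0+(550-x0)*vy/vx,cv2.minAreaRect(P))
E
python3 -m pendant '100 0.9 0.7 0 0 0 0;100 0.9 1 0 0 0 0;100 0.9 1 0 0 0 0;100 0.9 1 0 0 0 0'
python3 -m pendant '100 0.8 1 0 0 0 0;100 0.8 1 0 0 0 0;100 0.8 1 0 0 0 0;100 0.8 1 0 0 0 0'
```

```text
top 285 15.597619 y at 497 293.79327 y at 550 308.58875 ((457.4801330566406, 283.1510009765625), (126.40101623535156, 21.05629539489746), 15.961453437805176)
scene 317 15.096123 y at 497 290.05792 y at 550 304.35455 ((455.73895263671875, 280.0428771972656), (122.34092712402344, 22.451955795288086), 16.012123107910156)
time: 0.6
ee_pos: [315.2, -420.4, 231.4]
ee_rot: [-3.141, -0.001, 0.306]
contact_force: [0.0, -0.2, 0.0]
width: 85.3
time: 1.1
ee_pos: [435.0, -270.5, 230.9]
ee_rot: [-3.141, -0.0, 0.307]
contact_force: [-1.2, -0.5, -0.9]
width: 85.6
```

```bash
python3 -m pendant '100 0.2 1 0 0 0 -0.063;100 0.2 1 0 0 0 -0.063;100 0.2 1 0 0 0 -0.063'
python3 -m pendant '100 0.2 1 0 0 0 0;100 0.2 1 0 0 0 0;100 0.2 1 0 0 0 0'
python3 -m pendant '100 0.047 1 0 0 0 0;100 0.047 1 0 0 0 0;100 0.047 1 0 0 0 0'
python3 -m pendant '100 0 0.763 -0.5 0 0 0;100 0 0.763 -0.5 0 0 0;100 0 0.763 -0.7 0 0 0;100 0 0.763 -0.7 0 0 0;100 0 0.763 -0.7 0 0 0'
python3 - <<'E'
from h import *
im,d=viewer.get_image("scene"); cv2.imwrite("pics/s1.png",cv2.resize(im[100:340,330:560],None,fx=3,fy=2.4))
E
```

```text
time: 1.48
ee_pos: [463.3, -121.9, 231.2]
ee_rot: [3.141, 0.0, 0.269]
contact_force: [0.1, -0.9, 0.9]
width: 85.3
time: 1.85
ee_pos: [493.6, 28.2, 230.9]
ee_rot: [3.141, 0.001, 0.27]
contact_force: [0.0, -0.2, 0.6]
width: 85.3
time: 2.22
ee_pos: [500.7, 178.4, 230.6]
ee_rot: [3.141, 0.001, 0.27]
contact_force: [0.8, 0.1, 0.2]
width: 85.6
time: 2.85
ee_pos: [501.5, 290.3, 127.7]
ee_rot: [3.141, -0.001, 0.267]
contact_force: [0.4, 0.6, -0.1]
width: 85.3
```

View pics/s1.png

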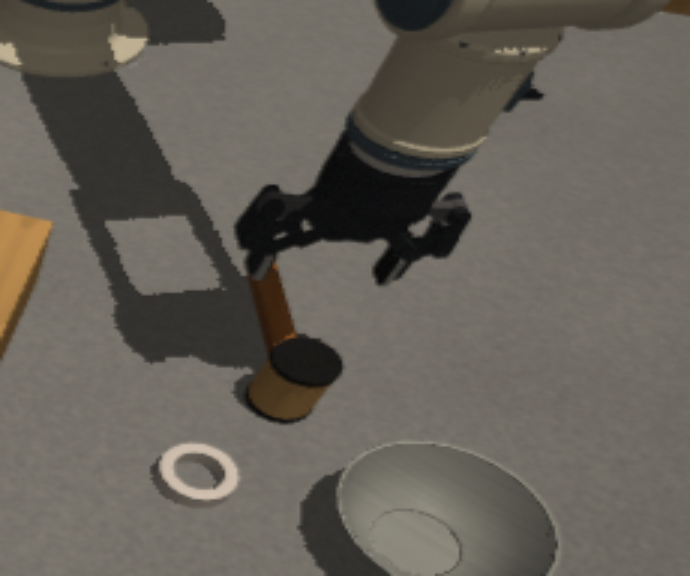

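The open gripper straddles the handle behind the head, with the handle at about (275,300) in the crop. I'll descend and grip.

```bash
python3 -m pendant '100 0 0.025 -0.35 0 0 0;100 0 0.025 -0.6 0 0 0;100 0 0.025 -0.71 0 0 0;100 0 0.025 -0.71 0 0 0;20 0 0.025 -0.71 0 0 0;10 0 0.025 -0.71 0 0 0;0 0 0.025 -0.71 0 0 0;0 0 0.025 -0.71 0 0 0;0 0 0.025 -0.71 0 0 0;0 0 0.025 -0.71 0 0 0;0 0 0.025 -0.71 0 0 0;0 0 0.025 -0.71 0 0 0' 110
python3 -m pendant '0 0 0 0.3 0 0 0;0 0 0 0.6 0 0 0;0 0 0 0.9 0 0 0;0 0 0 0.97 0 0 0;0 0 0 0.97 0 0 0;0 0 0 0.97 0 0 0'
python3 - <<'E'
from h import *
for n in ("scene","top"):
    im,d=viewer.get_image(n); np.savez(n+"1.npz",im=im,d=d)
    c=cloud(n,d); hsv=cv2.cvtColor(im,cv2.COLOR_BGR2HSV); x,y,z=c[...,0],c[...,1],c[...,2]
    m=(z>150)&(x>515)&(x<620)&(y>250)&(y<360)&(d>0); P=c[m]
    print(n,m.sum(),P.min(0),P.max(0),np.median(P,0))
cv2.imwrite("pics/s2.png",cv2.resize(np.load("scene1.npz")["im"][60:300,330:560],None,fx=3,fy=2.4))
E
```

```text
time: 4.4
ee_pos: [500.8, 295.4, 20.8]
ee_rot: [-3.142, -0.001, 0.269]
contact_force: [-0.6, -1.4, 5.3]
width: 20.3
time: 5.15
ee_pos: [499.4, 294.8, 161.8]
ee_rot: [3.141, 0.005, 0.269]
contact_force: [-0.2, -0.0, -3.6]
width: 19.9
scene 8754 [515.00387542 250.0006421  150.21172314] [576.81104383 359.81663558 547.05266075] [536.34903172 291.04380509 433.1748668 ]
top 849 [515.02023425 250.03033853 150.23571944] [573.81292391 357.95804985 552.10680824] [534.57578013 284.86677965 534.34373967]
```

View pics/s2.png

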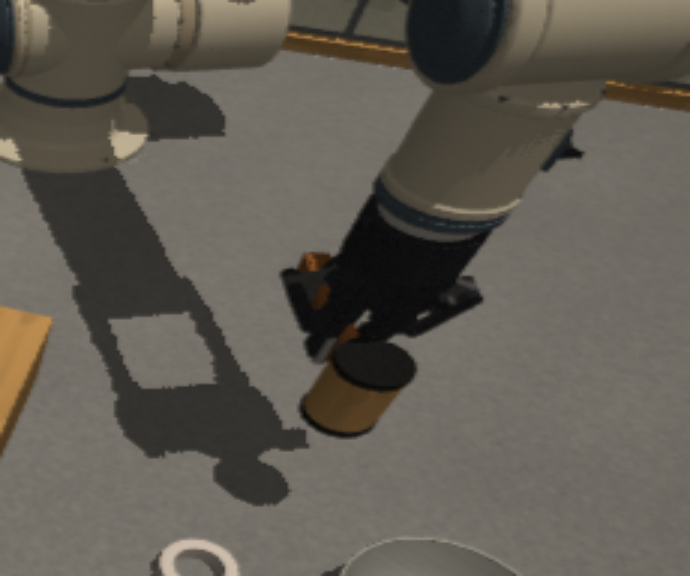

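The mallet is lifted and looks about level, with its head at about (360,385) in the crop. I'll measure its tilt and offset from the tool using the saved depth.

Run:
```python
from h import *
s=np.load("scene1.npz"); im,d=s["im"],s["d"]; c=cloud("scene",d); hsv=cv2.cvtColor(im,cv2.COLOR_BGR2HSV)
m=(c[...,2]>195)&(c[...,2]<235)&(c[...,0]>515)&(hsv[...,2]<50)
m[:,:430]=0; m[:,475:]=0;m[:200]=0;m[235:]=0
k,l,st,ce=cv2.connectedComponentsWithStats(m.astype(np.uint8)); i=1+np.argmax(st[1:,4]); P=c[l==i]; print(st[i])
A=np.c_[P[:,:2]-P[:,:2].mean(0),np.ones(len(P))]; g=np.linalg.lstsq(A,P[:,2],rcond=None)[0]; print("slope",g, cv2.minEnclosingCircle(P[:,:2].astype(np.float32)),P.mean(0))
```

```text
[440 201  29  23 490]
slope [-3.95384841e-02  1.60134363e-02  2.13392894e+02] ((549.130859375, 307.2547302246094), 27.567630767822266) [552.27437113 306.27301258 213.39289361]
```

```bash
python3 -m pendant '0 0.04 -0.35 0 0 0 0;0 0.04 -0.7 0 0 0 0;0 0.04 -1 0 0 0 0;0 0.04 -1 0 0 0 0;0 0.04 -1 0 0 0 0'
python3 -m pendant '0 0.043 -0.35 0 0 0 0;0 0.043 -0.7 0 0 0 0;0 0.043 -0.933 0 0 0 0;0 0.043 -0.933 0 0 0 0;0 0.043 -0.933 0 0 0 0;0 0.043 -0.933 0 0 0 0'
python3 -m pendant '0 0 0 -0.05 0 0 0;0 0 0 -0.1 0 0 0;0 0 0 -0.1 0 0 0;0 0 0 -0.1 0 0 0'
python3 - <<'E'
from h import *
o=[]
for n in ("scene","top"):
    im,d=viewer.get_image(n); np.savez(n+"2.npz",im=im,d=d)
    a=im[120:280,230:390] if n=="scene" else im[150:310,190:350]
    o.append(cv2.resize(a,(400,400)))
cv2.imwrite("pics/s3.png",np.hstack(o))
E
```

```text
time: 5.88
ee_pos: [506.1, 145.5, 164.4]
ee_rot: [-3.141, 0.001, 0.268]
contact_force: [-0.6, 0.4, -3.0]
width: 20.4
time: 6.62
ee_pos: [512.9, 6.8, 165.1]
ee_rot: [-3.141, 0.0, 0.271]
contact_force: [-0.3, -0.1, -3.9]
width: 20.1
time: 7.12
ee_pos: [512.8, 5.4, 150.2]
ee_rot: [-3.142, 0.0, 0.269]
contact_force: [-0.9, -0.0, -3.5]
width: 20.4
```

View pics/s3.png

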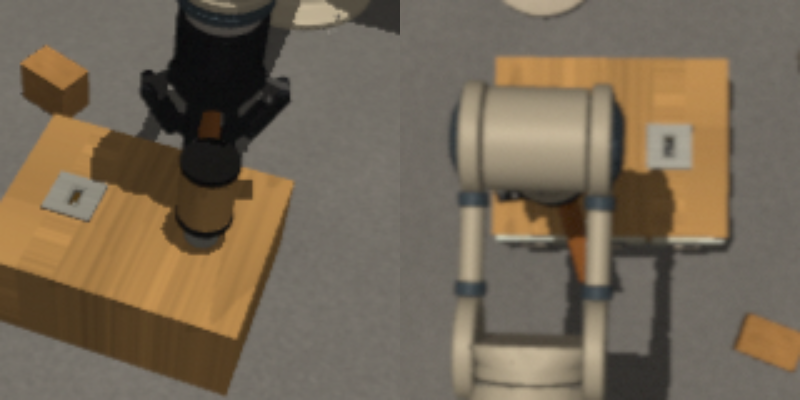

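In the scene view the mallet head is directly over the bolt, with the collar just visible under it at about (200,238). I'll press down in small steps.

```bash
python3 -m pendant '0 0 0 -0.03 0 0 0;0 0 0 -0.05 0 0 0;0 0 0 -0.05 0 0 0'
python3 -m pendant '0 0 0 -0.02 0 0 0;0 0 0 -0.04 0 0 0;0 0 0 -0.04 0 0 0'
python3 -m pendant '0 0 0 -0.02 0 0 0;0 0 0 -0.04 0 0 0;0 0 0 -0.04 0 0 0'
python3 -m pendant '0 0 0 -0.02 0 0 0;0 0 0 -0.03 0 0 0;0 0 0 -0.03 0 0 0'
```

```text
time: 7.6
ee_pos: [512.6, 5.3, 142.2]
ee_rot: [-3.141, 0.001, 0.269]
contact_force: [0.8, -0.9, -3.3]
width: 20.2
time: 7.98
ee_pos: [513.0, 5.3, 137.1]
ee_rot: [3.141, -0.001, 0.269]
contact_force: [-0.9, -1.0, 0.8]
width: 20.2
time: 8.35
ee_pos: [513.0, 5.3, 130.5]
ee_rot: [3.141, -0.0, 0.269]
contact_force: [0.5, -0.2, -0.1]
width: 20.2
time: 8.72
ee_pos: [513.0, 5.3, 126.8]
ee_rot: [3.141, -0.001, 0.269]
contact_force: [-2.9, -0.5, 4.7]
width: 20.6
```

```bash
python3 -m pendant '0 0 0 -0.01 0 0 0;0 0 0 -0.02 0 0 0;0 0 0 -0.02 0 0 0'
python3 -m pendant '0 0 0 -0.01 0 0 0;0 0 0 -0.02 0 0 0;0 0 0 -0.02 0 0 0'
python3 - <<'E'
from h import *
im,d=viewer.get_image("scene"); c=cloud("scene",d); hsv=cv2.cvtColor(im,cv2.COLOR_BGR2HSV)
b=np.zeros((420,560),bool); b[170:196,290:335]=1
m=b&(c[...,2]>150)&(c[...,2]<205)&(hsv[...,2]<60)&(c[...,0]>530)
P=c[m]; print(m.sum())
A=np.c_[P[:,:2]-P[:,:2].mean(0),np.ones(len(P))]; print("slope",np.linalg.lstsq(A,P[:,2],rcond=None)[0],P.mean(0))
E
```

```text
time: 9.1
ee_pos: [512.9, 5.3, 126.6]
ee_rot: [3.141, -0.002, 0.269]
contact_force: [-10.2, -1.1, 16.5]
width: 20.4
time: 9.48
ee_pos: [512.8, 5.2, 126.3]
ee_rot: [3.14, -0.003, 0.269]
contact_force: [-17.6, -1.6, 28.7]
width: 19.9
398
slope [-9.24017545e-02 -1.01831967e-01  1.81707601e+02] [551.63844276   4.81539352 181.70760069]
```

The force climbs to about 30 N at the height that means flush, so the bolt is seated on the collar. I'll lift, carry the mallet back, and check the bolt.

```bash
python3 -m pendant '0 0 0 0.1 0 0 0;0 0 0 0.28 0 0 0;0 -0.04 0.35 0.28 0 0 0;0 -0.04 0.7 0.28 0 0 0;0 -0.04 1 0.28 0 0 0;0 -0.04 1 0.28 0 0 0'
python3 -m pendant '0 -0.043 0.35 0 0 0 0;0 -0.043 0.7 0 0 0 0;0 -0.043 0.93 0 0 0 0;0 -0.043 0.93 0 0 0 0;0 -0.043 0.93 0 0 0 0'
python3 -m pendant '0 0 0 -0.3 0 0 0;0 0 0 -0.6 0 0 0;0 0 0 -0.8 0 0 0;0 0 0 -0.83 0 0 0;0 0 0 -0.83 0 0 0;0 0 0 -0.83 0 0 0'
python3 - <<'E'
from h import *
im,d=viewer.get_image("scene"); c=cloud("scene",d)
a=cv2.resize(im[195:230,290:335],(400,311)); b=cv2.resize(im[140:300,350:510],(400,400)); o=np.zeros((400,800,3),np.uint8); o[:311,:400]=a;o[:,400:]=b
cv2.imwrite("pics/s4.png",o); print(c[207:219,304:317,2].max(), np.median(c[207:219,304:317,2]))
E
```

```text
time: 10.28
ee_pos: [506.0, 158.2, 160.4]
ee_rot: [-3.14, 0.003, 0.273]
contact_force: [0.6, -0.8, -3.6]
width: 20.1
time: 10.9
ee_pos: [500.4, 293.8, 161.2]
ee_rot: [3.141, 0.002, 0.268]
contact_force: [0.6, -0.9, -3.6]
width: 20.4
time: 11.65
ee_pos: [501.7, 295.1, 40.2]
ee_rot: [-3.141, -0.004, 0.268]
contact_force: [0.1, -0.8, -1.9]
width: 20.6
803.9256697167187 102.84480510610689
```

View pics/s4.png

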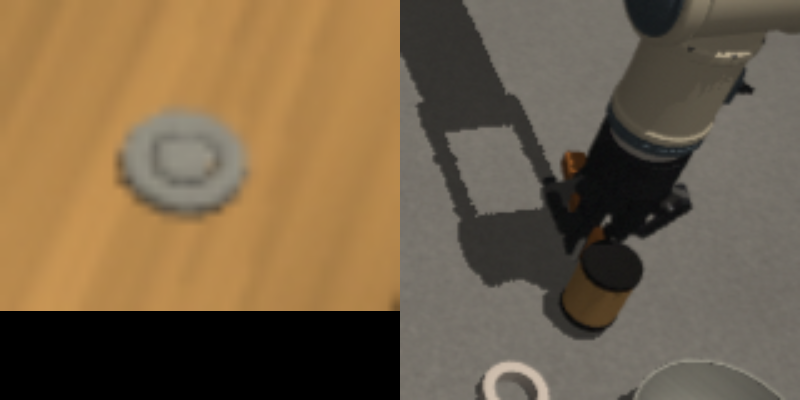

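The bolt is flush with its collar, at about (185,160) in the left crop. The mallet is about 19 mm above the counter, so I'll lower it and let go.

```bash
python3 -m pendant '0 0 0 -0.05 0 0 0;0 0 0 -0.1 0 0 0;0 0 0 -0.12 0 0 0;0 0 0 -0.12 0 0 0'
python3 -m pendant '20 0 0 0 0 0 0;40 0 0 0 0 0 0;100 0 0 0 0 0 0;100 0 0 0 0 0 0;100 0 0 0 0 0 0;100 0 0 0 0 0 0;100 0 0 0 0 0 0;100 0 0 0 0 0 0'
python3 -m pendant '100 0 0 0.3 0 0 0;100 0 0 0.7 0 0 0;100 0 0 1 0 0 0;100 0 -0.3 1 0 0 0;100 0 -0.7 1 0 0 0;100 0 -1 1 0 0 0;100 0 -1 1 0 0 0'
```

```text
time: 12.2
ee_pos: [500.4, 294.9, 20.9]
ee_rot: [3.142, -0.0, 0.269]
contact_force: [-3.3, -1.6, 4.5]
width: 19.9
time: 13.2
ee_pos: [500.4, 294.9, 19.8]
ee_rot: [-3.142, 0.0, 0.269]
contact_force: [-0.7, -0.3, -0.2]
width: 85.3
time: 14.08
ee_pos: [500.6, 142.3, 170.1]
ee_rot: [3.141, -0.001, 0.265]
contact_force: [0.2, 0.3, -0.5]
width: 85.4
```

```bash
python3 -m pendant '100 -0.13 -0.35 0 0 0 0.33;100 -0.13 -0.7 0 0 0 0.67;100 -0.13 -0.98 0 0 0 1;100 -0.13 -0.98 0 0 0 1'
python3 -m pendant '100 -0.13 -0.35 0 0 0 0.33;100 -0.13 -0.7 0 0 0 0.67;100 -0.13 -0.98 0 0 0 1;100 -0.13 -0.98 0 0 0 1'
python3 -m pendant '100 -0.13 -0.35 0 0 0 0.33;100 -0.13 -0.7 0 0 0 0.67;100 -0.13 -0.97 0 0 0 1;100 -0.13 -0.97 0 0 0 1'
python3 -m pendant '100 0 0 0 0 0 0.33;100 0 0 0 0 0 0.67;100 0 0 0 0 0 1;100 0 0 0 0 0 1'
python3 -m pendant '100 0 0 -0.1 0 0 0.33;100 0 0 -0.2 0 0 0.67;100 0 0 -0.3 0 0 1;100 0 0 -0.3 0 0 1'
python3 -m pendant '100 0 0 0 0 0 0.133;100 0 0 0 0 0 0.133;100 0 0 0 0 0 0.133'
python3 - <<'E'
from h import *
print(manip.get_state()["qpos"])
o=[]
for n in ("scene","top"):
    im,d=viewer.get_image(n); np.savez(n+"3.npz",im=im,d=d)
    a=im[90:230,150:290] if n=="scene" else im[180:300,300:420]
    o.append(cv2.resize(a,(400,400)))
cv2.imwrite("pics/s5.png",np.hstack(o))
c=cloud("top",np.load("top3.npz")["d"])
x,y,z=c[...,0],c[...,1],c[...,2]; m=(z>66)&(z<90)&(x>500)&(x<620)&(y>250)&(y<390); P=c[m]
print("mallet head",cv2.minEnclosingCircle(P[:,:2].astype(np.float32)),np.percentile(P[:,2],[5,50,95]))
E
```

```text
time: 14.58
ee_pos: [481.0, -3.7, 169.8]
ee_rot: [3.141, -0.0, 0.79]
contact_force: [0.2, -0.2, 0.2]
width: 85.7
time: 15.08
ee_pos: [461.7, -150.1, 169.5]
ee_rot: [-3.141, -0.0, 1.313]
contact_force: [0.0, 0.4, 0.6]
width: 85.8
time: 15.58
ee_pos: [442.5, -294.9, 169.2]
ee_rot: [-3.141, -0.001, 1.836]
contact_force: [0.1, 1.4, 0.8]
width: 85.6
time: 16.08
ee_pos: [443.0, -292.5, 169.9]
ee_rot: [3.141, -0.0, 2.361]
contact_force: [0.8, 0.4, -0.3]
width: 85.1
time: 16.58
ee_pos: [441.8, -293.0, 123.4]
ee_rot: [3.14, -0.002, 2.882]
contact_force: [-0.6, 0.5, -0.0]
width: 85.5
time: 16.95
ee_pos: [442.3, -294.4, 125.4]
ee_rot: [-3.141, 0.001, 2.953]
contact_force: [0.2, -0.1, 1.0]
width: 85.4
[-6.51482047e-01 -9.00711667e-02  1.59895055e+00  1.31636065e-04
  1.63179088e+00 -2.03320095e+00]
mallet head ((549.2683715820312, 310.4969787597656), 27.215330123901367) [71.72093933 76.37750616 81.82044629]
```

View pics/s5.png

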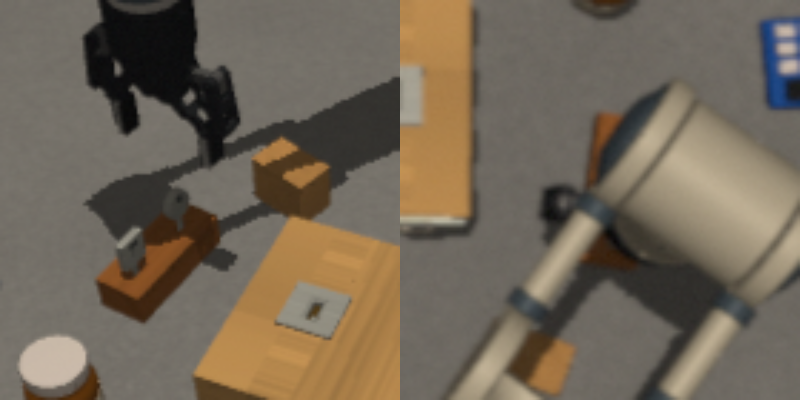

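The gripper stands over the round key with its jaws across the key's thickness. The carton and the square key are clear, and the mallet's head is back at its original spot. I'll descend and grip.

```bash
python3 -m pendant '100 0 -0.02 -0.2 0 0 0;100 0 -0.02 -0.4 0 0 0;100 0 -0.02 -0.536 0 0 0;100 0 -0.02 -0.536 0 0 0;100 0 -0.02 -0.536 0 0 0'
python3 -m pendant '40 0 0 0 0 0 0;20 0 0 0 0 0 0;10 0 0 0 0 0 0;0 0 0 0 0 0 0;0 0 0 0 0 0 0;0 0 0 0 0 0 0;0 0 0 0 0 0 0;0 0 0 0 0 0 0;0 0 0 0 0 0 0;0 0 0 0 0 0 0' 80
```

```text
time: 17.68
ee_pos: [442.3, -298.0, 45.5]
ee_rot: [-3.141, 0.001, 2.956]
contact_force: [0.8, -0.2, 0.2]
width: 85.1
time: 18.92
ee_pos: [441.8, -298.5, 44.7]
ee_rot: [-3.14, 0.001, 2.956]
contact_force: [-1.3, -5.6, 2.1]
width: 7.7
```

```bash
python3 -m pendant '0 0 -0.007 0.1 0 0 0;0 0 -0.007 0.2 0 0 0;0 0 -0.007 0.4 0 0 0;0 0 -0.007 0.6 0 0 0;0 0 -0.007 0.8 0 0 0;0 0 -0.007 0.8 0 0 0;0 0 -0.007 0.8 0 0 0;0 0 -0.007 0.8 0 0 0'
python3 - <<'E'
from h import *
im,d=viewer.get_image("scene"); np.savez("scene4.npz",im=im,d=d); print(manip.get_state()["ee_pos"])
cv2.imwrite("pics/s6.png",cv2.resize(im[70:210,130:290],(800,600),interpolation=cv2.INTER_CUBIC))
E
```

```text
time: 19.92
ee_pos: [441.4, -298.1, 162.6]
ee_rot: [3.14, -0.003, 2.957]
contact_force: [-0.8, 0.3, -1.2]
width: 8.0
[ 441.41059517 -298.14465163  162.70521476]
```

View pics/s6.png

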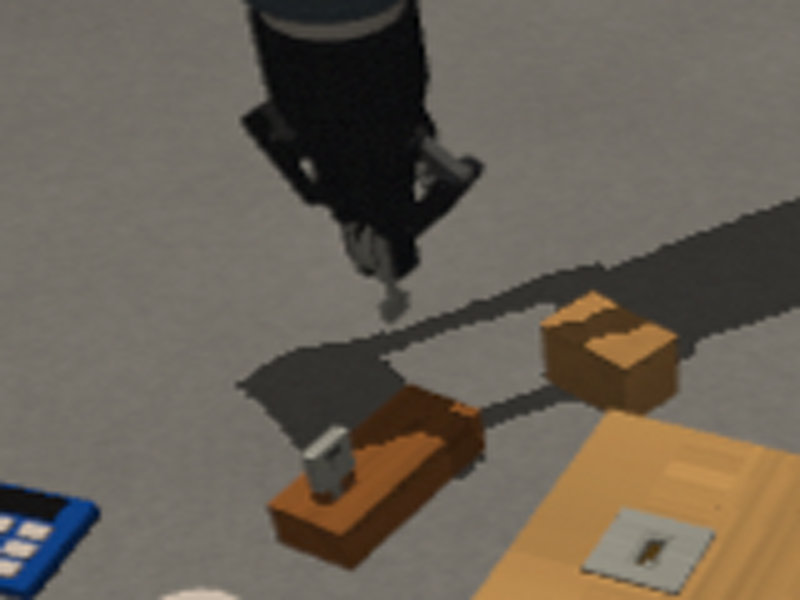

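Run:
```python
from h import *
c,f,M,p=cal("scene")
def proj(P): q=M.T@(np.array(P)-p); return np.array([q[0]/q[2]*f+c["cx"],q[1]/q[2]*f+c["cy"]])
for P in ([441.4,-298.1,181.6],[441.4,-298.1,125.6],[450.2,-299.7,125.6],[432.5,-296.4,125.6]):
    q=proj(P); print(P,"crop px",(q[0]-130)*5,(q[1]-70)*600/140)
s=np.load("scene4.npz"); im,d=s["im"],s["d"]; C=cloud("scene",d)
hsv=cv2.cvtColor(im,cv2.COLOR_BGR2HSV)
for v in range(124,148): 
    r=C[v,196:220]; k=(r[:,2]>100)&(d[v,196:220]>0)&(np.abs(r[:,0]-441)<40); 
    if k.any(): print(v,np.nonzero(k)[0][[0,-1]]+196,r[k].mean(0).round(1))
```

```text
[441.4, -298.1, 181.6] crop px 379.28713656418427 240.33779110834143
[441.4, -298.1, 125.6] crop px 393.69844741797874 313.4108923042363
[450.2, -299.7, 125.6] crop px 383.72607978955045 321.75107094960595
[432.5, -296.4, 125.6] crop px 403.8264235174074 305.08735778668546
124 [198 214] [ 455.4 -287.9  201.1]
125 [199 213] [ 454.  -289.6  196.5]
126 [199 212] [ 450.7 -293.4  190. ]
127 [199 212] [ 451.2 -293.6  187.2]
128 [199 212] [ 451.7 -293.8  184.4]
129 [199 213] [ 451.1 -293.2  181. ]
130 [200 213] [ 452.1 -291.5  179. ]
131 [201 213] [ 451.2 -291.1  175.3]
132 [201 212] [ 452.  -292.6  172.3]
133 [201 211] [ 451.8 -294.7  168.4]
134 [203 210] [ 452.8 -292.5  166.5]
135 [206 209] [ 452.6 -290.8  163.7]
136 [207 208] [ 448.5 -293.8  156.4]
137 [207 209] [ 439.3 -298.5  144.6]
138 [207 210] [ 440.1 -297.   142.3]
139 [207 211] [ 439.  -296.7  138.1]
140 [206 211] [ 440.9 -297.5  136. ]
141 [206 211] [ 442.8 -296.9  134.3]
142 [206 210] [ 445.3 -297.4  132.8]
143 [206 210] [ 445.6 -297.7  129.5]
144 [206 209] [ 447.2 -298.7  127.1]
145 [207 208] [ 447.2 -299.2  123.6]
```

The key hangs vertical under the TCP: its tip is at (392,315) in the crop against a predicted (394,313). I'll move over the keyhole.

```bash
python3 -m pendant '0 0.2 0.2 0 0 0 0.1;0 0.4 0.4 0 0 0 0.2;0 0.6 0.6 0 0 0 0.296;0 0.774 0.8 0 0 0 0.296;0 0.774 0.8 0 0 0 0.296;0 0.774 0.8 0 0 0 0.296'
python3 -m pendant '0 0 0.2 0 0 0 0;0 0 0.4 0 0 0 0;0 0 0.45 0 0 0 0;0 0 0.45 0 0 0 0;0 0 0.45 0 0 0 0;0 0 0.45 0 0 0 0'
python3 - <<'E'
from h import *
im,d=viewer.get_image("scene"); np.savez("scene5.npz",im=im,d=d); print(manip.get_state()["ee_pos"],manip.get_state()["ee_rot"])
cv2.imwrite("pics/s7.png",cv2.resize(im[140:220,215:315],(800,640),interpolation=cv2.INTER_CUBIC)[:600])
E
```

```text
time: 20.72
ee_pos: [557.5, -178.8, 163.5]
ee_rot: [3.141, -0.002, 3.112]
contact_force: [-0.4, 0.7, -0.3]
width: 8.1
time: 21.48
ee_pos: [557.9, -112.1, 164.3]
ee_rot: [-3.141, -0.0, 3.11]
contact_force: [-0.1, -0.2, -0.5]
width: 8.1
[ 557.91087913 -111.95417055  164.27262062] [-3.14148576e+00 -2.04859385e-04  3.11039548e+00]
```

View pics/s7.png

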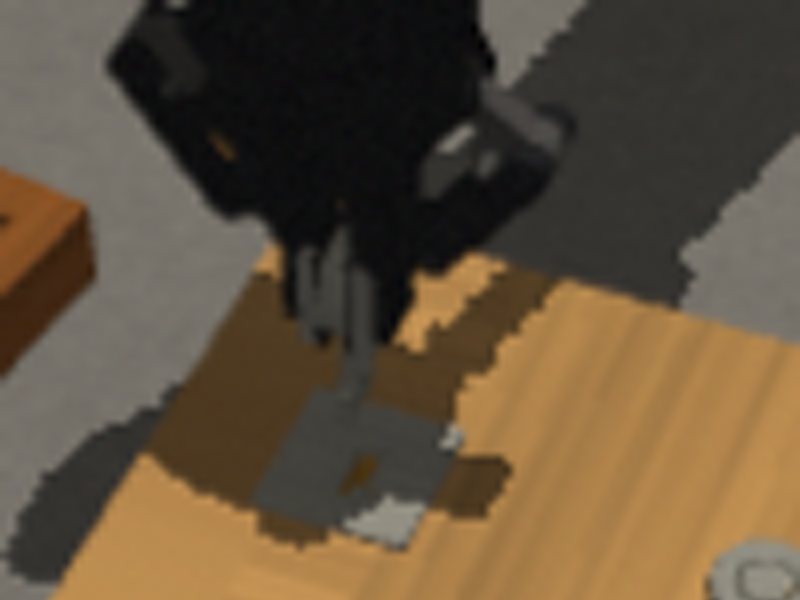

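The key is over the lock plate in line with the slot, which is at about (360,472) in the crop. I'll correct y and lower it, watching the force.

```bash
python3 -m pendant '0 0 0.009 -0.07 0 0 0;0 0 0.009 -0.14 0 0 0;0 0 0.009 -0.14 0 0 0;0 0 0.009 -0.14 0 0 0'
python3 -m pendant '0 0 0 -0.02 0 0 0;0 0 0 -0.04 0 0 0;0 0 0 -0.04 0 0 0'
python3 -m pendant '0 0 0 -0.015 0 0 0;0 0 0 -0.03 0 0 0;0 0 0 -0.03 0 0 0'
```

```text
time: 22.02
ee_pos: [557.9, -109.8, 143.2]
ee_rot: [3.142, -0.0, 3.112]
contact_force: [-0.9, 0.0, -0.9]
width: 8.0
time: 22.4
ee_pos: [557.9, -109.8, 137.0]
ee_rot: [3.141, -0.001, 3.111]
contact_force: [0.8, 0.5, -0.2]
width: 7.9
time: 22.78
ee_pos: [558.5, -110.2, 134.8]
ee_rot: [-3.141, 0.003, 3.111]
contact_force: [-1.5, -0.0, 6.3]
width: 7.9
```

```bash
python3 -m pendant '0 -0.007 0 0 0 0 0;0 -0.01 0 0 0 0 0;0 -0.01 0 0 0 0 0'
python3 -m pendant '0 0 0 -0.015 0 0 0;0 0 0 -0.03 0 0 0;0 0 0 -0.03 0 0 0'
```

```text
time: 23.15
ee_pos: [556.3, -110.2, 132.5]
ee_rot: [-3.141, -0.001, 3.111]
contact_force: [-0.7, -2.5, 0.3]
width: 8.1
time: 23.52
ee_pos: [556.4, -110.2, 128.0]
ee_rot: [-3.141, -0.0, 3.111]
contact_force: [-0.7, -3.6, -0.5]
width: 8.1
```

```bash
python3 -m pendant '0 0 -0.006 0 0 0 0;0 0 -0.006 -0.015 0 0 0;0 0 -0.006 -0.03 0 0 0;0 0 -0.006 -0.03 0 0 0'
python3 -m pendant '0 0 0 -0.01 0 0 0;0 0 0 -0.02 0 0 0;0 0 0 -0.02 0 0 0'
python3 -m pendant '0 0 0 -0.01 0 0 0;0 0 0 -0.02 0 0 0;0 0 0 -0.02 0 0 0'
```

```text
time: 24.02
ee_pos: [556.9, -111.8, 124.0]
ee_rot: [-3.139, 0.001, 3.111]
contact_force: [1.4, -4.9, -0.5]
width: 8.1
time: 24.4
ee_pos: [557.0, -112.1, 122.5]
ee_rot: [-3.139, 0.003, 3.111]
contact_force: [-0.8, -5.3, 6.4]
width: 8.4
time: 24.78
ee_pos: [557.4, -111.5, 120.2]
ee_rot: [-3.14, 0.004, 3.111]
contact_force: [-0.2, -2.8, 7.8]
width: 7.9
```

```bash
python3 -m pendant '0 0 0 -0.01 0 0 0;0 0 0 -0.02 0 0 0;0 0 0 -0.02 0 0 0'
python3 -m pendant '0 0 0 -0.01 0 0 0;0 0 0 -0.02 0 0 0;0 0 0 -0.02 0 0 0'
python3 -m pendant '0 0 0 -0.01 0 0 0;0 0 0 -0.02 0 0 0;0 0 0 -0.02 0 0 0'
```

```text
time: 25.15
ee_pos: [557.4, -110.8, 116.6]
ee_rot: [-3.141, 0.003, 3.111]
contact_force: [-0.0, -2.2, 7.4]
width: 8.0
time: 25.52
ee_pos: [557.4, -110.6, 113.2]
ee_rot: [-3.142, 0.003, 3.112]
contact_force: [2.4, -1.4, 4.4]
width: 7.9
time: 25.9
ee_pos: [557.5, -110.7, 112.3]
ee_rot: [-3.141, 0.004, 3.112]
contact_force: [-2.4, -0.3, 15.1]
width: 8.2
```

The key stopped on the floor at the expected depth (TCP z 112.3, with 15 N). I'll turn it clockwise.

```bash
python3 -m pendant '0 0 0 0 0 0 -0.15;0 0 0 0 0 0 -0.3;0 0 0 0 0 0 -0.45;0 0 0 0 0 0 -0.6;0 0 0 0 0 0 -0.8;0 0 0 0 0 0 -1;0 0 0 0 0 0 -1'
python3 - <<'E'
from h import *
s=manip.get_state(); print(s["moment"],s["qpos"])
E
```

```text
time: 26.78
ee_pos: [557.6, -112.0, 112.4]
ee_rot: [-3.141, 0.006, 2.586]
contact_force: [-2.1, -4.7, 14.7]
width: 7.9
[-0.84671983  0.52048572  0.10650841] [-0.25694694  0.01152359  1.52310959 -0.00183231  1.60167245 -1.27242604]
```

```bash
python3 -m pendant '0 0 0 0 0 0 -0.15;0 0 0 0 0 0 -0.3;0 0 0 0 0 0 -0.45;0 0 0 0 0 0 -0.6;0 0 0 0 0 0 -0.8;0 0 0 0 0 0 -1;0 0 0 0 0 0 -1'
python3 -m pendant '0 0 0 0 0 0 -0.15;0 0 0 0 0 0 -0.3;0 0 0 0 0 0 -0.45;0 0 0 0 0 0 -0.6;0 0 0 0 0 0 -0.8;0 0 0 0 0 0 -1;0 0 0 0 0 0 -1'
python3 - <<'E'
from h import *
s=manip.get_state(); print(s["moment"],s["qpos"])
im,d=viewer.get_image("scene")
cv2.imwrite("pics/s8.png",cv2.resize(im[140:220,215:315],(800,640),interpolation=cv2.INTER_CUBIC)[:600])
E
```

```text
time: 27.65
ee_pos: [556.9, -113.0, 112.5]
ee_rot: [3.141, 0.006, 2.062]
contact_force: [-5.2, -6.8, 16.2]
width: 8.1
time: 28.52
ee_pos: [556.0, -113.5, 112.4]
ee_rot: [3.14, 0.006, 1.538]
contact_force: [-8.1, -8.4, 16.9]
width: 8.0
[-1.61254787  1.65514346  0.13227392] [-0.25819744  0.01107891  1.52354935 -0.00518542  1.60456554 -0.22533761]
```

View pics/s8.png

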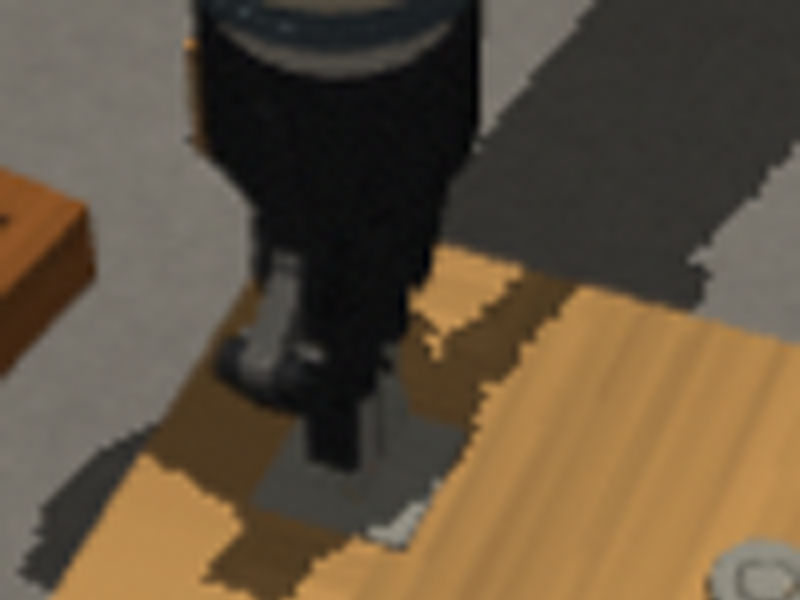

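The fingers have turned a quarter. Sideways force has built up, so I'll relieve it and take up the key's play in the plug.

```bash
python3 -m pendant '0 -0.005 -0.005 0 0 0 -0.05;0 -0.01 -0.01 0 0 0 -0.1;0 -0.012 -0.012 0 0 0 -0.15;0 -0.012 -0.012 0 0 0 -0.2;0 -0.012 -0.012 0 0 0 -0.25;0 -0.012 -0.012 0 0 0 -0.25'
python3 - <<'E'
from h import *
s=manip.get_state(); print(s["moment"],s["qpos"])
E
```

```text
time: 29.32
ee_pos: [555.4, -113.9, 112.4]
ee_rot: [3.137, 0.003, 1.409]
contact_force: [-4.1, -4.5, 14.3]
width: 8.1
[-0.88126534  0.71742066  0.1464244 ] [-0.26095746  0.00758496  1.52706736 -0.00217204  1.60247428 -0.09924781]
```

```bash
python3 -m pendant '0 -0.002 -0.002 0 0 0 -0.07;0 -0.005 -0.005 0 0 0 -0.14;0 -0.005 -0.005 0 0 0 -0.14;0 -0.005 -0.005 0 0 0 -0.14'
python3 - <<'E'
from h import *
s=manip.get_state(); print(s["moment"],s["qpos"],s["qvel"])
E
```

```text
time: 29.82
ee_pos: [555.1, -114.0, 112.4]
ee_rot: [3.136, 0.001, 1.336]
contact_force: [-1.9, -1.8, 14.4]
width: 7.8
[-0.52224106  0.4257946   0.1114217 ] [-2.62142697e-01  6.14908001e-03  1.52853678e+00 -8.51907107e-04
  1.60168576e+00 -2.78092893e-02] [-0.00119525 -0.00121368 -0.0012372   0.00082721  0.00164524 -0.00051893]
```

```bash
python3 -m pendant '0 0 0 0 0 0 -0.06;0 0 0 0 0 0 -0.12;0 0 0 0 0 0 -0.12;0 0 0 0 0 0 -0.12'
python3 - <<'E'
from h import *
s=manip.get_state(); print(s["moment"])
im,d=viewer.get_image("scene"); t,dt=viewer.get_image("top")
print(manip.get_state()["moment"])
a=cv2.resize(im[165:215,235:285],(400,400),interpolation=cv2.INTER_CUBIC); b=cv2.resize(im[140:310,200:450],(400,400))
cv2.imwrite("pics/s9.png",np.hstack([a,b]))
E
```

```text
time: 30.32
ee_pos: [555.0, -114.0, 112.5]
ee_rot: [3.137, 0.001, 1.274]
contact_force: [-2.4, -2.6, 14.9]
width: 8.0
[-0.58487963  0.4769126   0.31175955]
[-0.53196601  0.43103847  0.35295994]
```

View pics/s9.png

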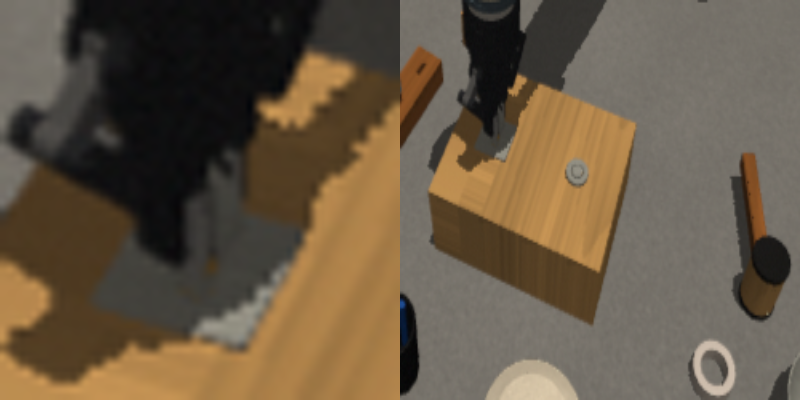

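The moment about the vertical jumped from about 0.12 to 0.33 N m, so the plug is on its stop. The bolt is flush and the mallet stands on the counter away from the cabinet. I'll hand in.

```bash
python3 -m pendant '0 0 0 0 0 0 0;0 0 0 0 0 0 0;0 0 0 0 0 0 0;0 0 0 0 0 0 0'
python3 -c "
from plant import manip
s=manip.get_state();print(s['moment'],s['qvel'].round(4));print(manip.close_job())"
```

```text
time: 30.92
ee_pos: [555.0, -114.1, 112.4]
ee_rot: [3.137, 0.001, 1.274]
contact_force: [-2.3, -2.7, 16.0]
width: 7.9
[-0.53177371  0.50028094  0.32767853] [-0.0004 -0.0022  0.0004  0.0024 -0.0005  0.0005]
the job is handed in; nothing more can be done
None
```

The cabinet is locked and the job was handed in at about 31 s; it reports no verdict. The bolt is knocked flush, the mallet is back on the counter, and the round key is home, turned and still gripped.

**Last checks**
- **Bolt:** it took about 30 N at the flush height, and afterwards the scene camera showed it level with its collar.
- **Mallet:** it stands upright at its original spot, clear of the cabinet. Its head measures (549, 310) mm, as at the start.
- **Key depth:** the key stopped on the keyhole floor at the expected height, with the tool at z 112.4 mm and about 15 N downward.
- **Key turn:** the tool turned 1.84 rad in all. The moment about the vertical rose from about 0.12 to 0.33 N m near the end, which means the plug is on its stop. The arm was still at hand-in.

**Disagreements**
- The two cameras differed by 2 to 3 mm in places, so I averaged them and finished the insertion by feel.
- The tool ended about 4 mm sideways from where it started the turn. I put this down to the key sitting slightly off-centre in the grip, because the leftover sideways force was only about 3 N.
- I did not measure the plug angle or the key's tilt at the end directly. I also did not re-measure the other objects, but I neither touched any nor saw any moved.

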